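# Unload the finished tube rack from the bench shaker

## Task

The tubes with the orange caps have finished shaking. Swing the hold-down bar over their rack right up, slide the rack straight out of the front of its bay from under the guide lips, and set it down gently and upright, flat on the floor of the white tray beside the two vials. Then fold the empty bay's bar fully down again; the blue-capped rack must stay clamped in the shaker under its closed bar, keep the orange tubes upright all the way, and leave everything else on the bench where it is.

Things in the scene. Friction and masses are not known exactly. Their poses are not given: they have to be found in the camera images.
- shaker: white bench shaker, switched off and fixed to the bench; place and yaw vary. Origin: centre of its underside on the bench; its x points from its front (black control strip, towards the robot) to its back, y to its left, z up. Aluminium platform 224 (x) x 232 (y) mm, top 55 mm above the origin, with two bays side by side, middles at x = 0, y = +57.5 (left) and -57.5 mm (right)
- bay_left (a point): middle of the left bay's floor (shaker y = +57.5 mm, on the platform): underside centre of a rack that stands home. Rails at both sides (inner faces 40 mm from the middle line) have lips 31 to 45 mm from it, along shaker x = -25 to +45 mm, underside 8.5 and top 12.5 mm above the platform, over the rack's foot: it can only slide out to shaker -x, and is free of the lips after 71 mm
- bay_right (a point): middle of the right bay's floor (shaker y = -57.5 mm, on the platform): underside centre of a rack that stands home. Rails at both sides (inner faces 40 mm from the middle line) have lips 31 to 45 mm from it, along shaker x = -25 to +45 mm, underside 8.5 and top 12.5 mm above the platform, over the rack's foot: it can only slide out to shaker -x, and is free of the lips after 71 mm
- bar_left (a joint): angle of the left steel hold-down bar: 0 = down over the rack, grows as the knob end swings up and back, stop at 1.92. Stiff friction hinge (0.14 N m): the 130 g bar stays at any angle. Down, its arm (24 mm wide) lies 1 mm above the caps and its front leg hangs to 38 mm above the platform before the rack and bars its way; its top is at most 79 mm above the platform
- bar_right (a joint): angle of the right steel hold-down bar: 0 = down over the rack, grows as the knob end swings up and back, stop at 1.92. Stiff friction hinge (0.14 N m): the 130 g bar stays at any angle. Down, its arm (24 mm wide) lies 1 mm above the caps and its front leg hangs to 38 mm above the platform before the rack and bars its way; its top is at most 79 mm above the platform
- bar_left_knob (a point): centre of the left bar's black knob (16 mm thick, 28 mm long along shaker y), 145 mm from the hinge axis. It swings with the bar: at angle a it lies 145 cos(a) mm before (shaker -x) and 145 sin(a) mm above the hinge
- bar_right_knob (a point): centre of the right bar's black knob (16 mm thick, 28 mm long along shaker y), 145 mm from the hinge axis. It swings with the bar: at angle a it lies 145 cos(a) mm before (shaker -x) and 145 sin(a) mm above the hinge
- bar_left_hinge (a point): point on the left bar's hinge axis (parallel to shaker y), 68 mm behind (shaker +x) the bay's middle and 71 mm above the platform. Grey cheeks carry it, 37 mm wide, top 82 mm above the platform, at shaker x = 57 to 79 mm; before them a back stop 40 mm high
- bar_right_hinge (a point): point on the right bar's hinge axis (parallel to shaker y), 68 mm behind (shaker +x) the bay's middle and 71 mm above the platform. Grey cheeks carry it, 37 mm wide, top 82 mm above the platform, at shaker x = 57 to 79 mm; before them a back stop 40 mm high
- rack_orange: tube rack, 2 x 4 upright tubes with orange caps, 175 to 350 g. Origin: centre of its underside; x = its length, z up; both ends alike. Foot plate 90 (x) x 76 (y) x 6 mm; white body 86 x 56 mm up to z = 50 mm, flat side walls at y = -28 and +28 to grip; caps up to z = 64 mm. To be unloaded; starts home in either bay, its x along the shaker's x
- rack_blue: tube rack, 2 x 4 upright tubes with blue caps, 175 to 350 g. Origin: centre of its underside; x = its length, z up; both ends alike. Foot plate 90 (x) x 76 (y) x 6 mm; white body 86 x 56 mm up to z = 50 mm, flat side walls at y = -28 and +28 to grip; caps up to z = 64 mm. It starts home in the other bay and stays there
- white_tray: low white tray, 200 (x) x 160 (y) x 19 mm, loose, about 400 g. Origin: centre of its underside; walls and floor 3 mm thick, inside 194 x 154 mm. It lies at any yaw to the left or the right of the shaker; the two vials stand in its +x half, the other half is free
- vial_amber: capped glass vial with amber contents and a white cap, 28 mm across, 59 mm tall, stands in the tray; origin: centre of its underside
- vial_black: capped glass vial with a black cap, 28 mm across, 59 mm tall, stands in the tray; origin: centre of its underside
- notebook: dark blue notebook, 208 (x) x 148 (y) x 14 mm, lies on the side of the shaker where the tray is not; origin: centre of its underside
- timer: white lab timer, 62 x 66 x 18 mm, lies on the notebook; origin: centre of its underside
- reagent_bottle: screw-cap bottle with a blue cap, 68 mm across, 148 mm tall, stands near the front edge on one side; origin: centre of its underside
- glass_beaker: empty glass beaker, 70 mm across, 88 mm tall, stands near the front edge on the other side; origin: centre of its underside
- wash_bottle: white wash bottle with a red bent jet, 68 x 118 x 206 mm, at the left back; origin: underside, its 68 mm round body is centred 25 mm along its +y
- flask: conical glass flask, 81 mm across, 118 mm tall, behind the shaker; origin: centre of its underside
Things that resemble listed ones, but are neither listed nor needed, are in the scene too. Leave any green look-alike of the rack_orange alone.

How it is judged:
By the outcome, as a careful person would: the job done as asked, in the order asked, and still so for the second after the job is handed in, with the robot touching nothing.
It also fails if it takes over 72 s, if anything falls off the work surface, if the arm or the gripper's body presses on something with over 40 N, if the wrist force passes 120 N, or if a joint passes its speed limit or range.

## Robot

A 7-joint arm with a two-finger parallel gripper is mounted at the origin on a cart in front of the work surface, level with it; the furniture and walls round the work are solid. World frame = base frame: x ahead of the robot, y to its left, z up, the work surface at z = 0. Lengths are in m, angles in rad, forces in N, time in s.
With the tool pointing down it reaches from about 0.425 to 0.925 m from the base axis. Payload 6.8 kg.
Tool frame: the origin (TCP) lies on the front face of the gripper's body, between the roots of the fingers; the fingertips stand 73 mm ahead of it and the grasp point (between the pads) lies 54 mm ahead of it (env.nose_length is the distance from the TCP to the fingertips, in m); z points along the fingers, y is the line along which they close (so a half turn about z gives the same grasp; the last joint's range is limited). The gripper opens to 85 mm and grips with 20 to 120 N. Pads are 22 mm wide; open, the fingers measure 114 mm over their backs; the gripper's body (76 mm by 85 mm) begins 54 mm behind the grasp point. The pads swing forward as they close: fully open they stand 13 mm farther back than shut.
Start: joints at [-1.349, 0.477, 0.022, 1.555, -0.011, 1.109, -0.083], TCP at [0.219, 0.639, 0.304] pointing down, gripper open.
Joint ranges: [-2.96, 2.96], [-0.34, 2.1], [-1.41, 1.46], [0.24, 2.44], [-1.37, 4.51], [0.17, 1.92], [-2.96, 2.96]. Speed limits (rad/s): [2.39, 2.39, 3.14, 3.14, 3.14, 3.14, 3.14].

## Interface

Orientations are given as a unit quaternion [w, x, y, z].
In Python, from cell import env, kin, camera, calibration, job gives the robot as it stands. The module is installed in compiled form; this text tells all that it offers. Calls block until the motion is done:
- env.reach(position, orientation): joint-space move of the TCP to a pose.
- env.movel(position, velocity=0.15, rot=None, stop_force=None): straight line of the TCP; rot=None keeps the orientation; velocity is the mean speed in m/s. With stop_force (N) it stops when the force on the tool has changed by that much, and returns True; else False.
- env.goto_joints(angles): joint-space move.
- env.grip(opening, f_grip=None): finger opening in m; f_grip is the grip in N (None keeps the last); returns when the fingers have stopped.
- env.dwell(seconds).
- kin.inverse_kinematics(position, orientation): joint angles nearest the present ones, or None.
- env.get_state(): the state.
- camera(name): name is "scene" or "top" or "wrist"; returns (picture, depth): 400x640x3 uint8, blue, green, red; 400x640 float32, m along the optical axis (not along the pixel's ray), 0 where there is no reading.
- calibration(name): a dict with "fx", "fy", "cx", "cy" (pixels), "k1" (the pictures are not rectified: a ray, as slopes to the right and down, at radius r is drawn at 1 + k1 r^2 times it, then the intrinsics apply), "rvec" (rotation vector, rad) and "tvec" (3), from world to camera coordinates, as OpenCV has them. Camera axes: x right, y down, z forward; pixel columns grow to the right and rows downward; lengths in m; the calibration is good to about 2 mm. A picture is of the moment at which its call begins: read the wrist's pose just before it. calibration takes no time and is no camera call; for the wrist camera it gives the pose at the moment of the call.
A pose or a line that the arm cannot do raises env.PlanningError and nothing moves.
- job.job_done(): hands the job in; it is judged then, once.
The state is a dict: "time": time; "qpos": joint angles; "joint_velocities": joint speeds; "joint_torque": joint torques, N m; "tcp_pos": TCP position; "orientation": TCP orientation; "force": force on the tool from outside, world axes, zero at the start; "torque": the same for the moment, N m; "opening": finger opening in m; "gripper_force": force on a finger pad.
Only numpy, scipy, OpenCV 4.12 (cv2) and the standard library are available. Lean on these libraries where they do the work, as an engineer would, in place of code of your own. Each camera call takes 0.05 s, during which the arm holds its last target. There are 200 camera calls.

## Working session

There is one attempt and no reset: what is moved stays moved. The work goes in short steps, each a Python script; the robot and the scene stay as the last script left them, time stands still between calls to the robot, and variables do not carry over. Pictures are saved under pics/ and viewed, at most 10 in all, crops included, and the job is handed in when it is done.

```bash
mkdir -p pics
cat > h.py <<'E'
import numpy as np, cv2
from scipy.spatial.transform import Rotation as R
from cell import env, kin, camera, calibration, job
def save(n, img): cv2.imwrite('pics/'+n+'.png', img)
def ray(c, u, v):
    # undistort by fixed point; returns cam centre, dir (world) with z_cam=1
    K=np.array([[c['fx'],0,c['cx']],[0,c['fy'],c['cy']],[0,0,1.]])
    p=cv2.undistortPoints(np.array([[[u,v]]],float),K,np.array([c['k1'],0,0,0.]))[0,0]
    Rm=cv2.Rodrigues(np.array(c['rvec'],float))[0]; t=np.array(c['tvec'],float).ravel()
    return -Rm.T@t, Rm.T@np.array([p[0],p[1],1.])
def onplane(c,u,v,z):
    o,d=ray(c,u,v); return o+d*(z-o[2])/d[2]
def cloud(c,depth):
    K=np.array([[c['fx'],0,c['cx']],[0,c['fy'],c['cy']],[0,0,1.]])
    h,w=depth.shape; vv,uu=np.mgrid[:h,:w]
    p=cv2.undistortPoints(np.stack([uu,vv],-1).reshape(-1,1,2).astype(float),K,np.array([c['k1'],0,0,0.]))[:,0]
    Rm=cv2.Rodrigues(np.array(c['rvec'],float))[0]; t=np.array(c['tvec'],float).ravel()
    P=np.c_[p,np.ones(len(p))]*depth.reshape(-1,1)
    return ((P-t)@Rm).reshape(h,w,3)
E
python3 - <<'E'
from h import *
for n in ['scene','top']:
    c=calibration(n); b,d=camera(n); save(n+'0',b); np.savez(n+'0.npz',b=b,d=d)
    print(n,c, ray(c,320,200), (d>0).mean())
s=env.get_state(); print(s['time'],s['tcp_pos'],s['orientation'],env.nose_length)
E
```

```text
scene {'fx': 497.8009145671694, 'fy': 497.8009145671694, 'cx': 321.5947938153038, 'cy': 198.61041667371052, 'k1': 0.02344512060736416, 'rvec': array([ 2.34298773, -1.0411358 ,  0.34699057]), 'tvec': array([-0.43414574,  0.38337002,  1.50389691])} (array([-0.13545159, -0.67896601,  1.45527285]), array([ 0.43270977,  0.37766422, -0.81862693])) 0.99597265625
top {'fx': 459.4736822515289, 'fy': 459.4736822515289, 'cx': 315.8871603872998, 'cy': 189.88396681216562, 'k1': 0.037490511088809915, 'rvec': array([ 2.2891807 , -1.43047095,  0.36478794]), 'tvec': array([-0.29704245,  0.48007069,  1.74964483])} (array([-0.24012618, -0.44261686,  1.76815974]), array([ 0.41496352,  0.18974558, -0.89014983])) 0.99592578125
0.1 [0.2184718  0.63821677 0.30300816] [-7.81880517e-05  1.64136007e-01  9.86437350e-01 -8.48235628e-04] 0.0726
```

View pics/scene0.png

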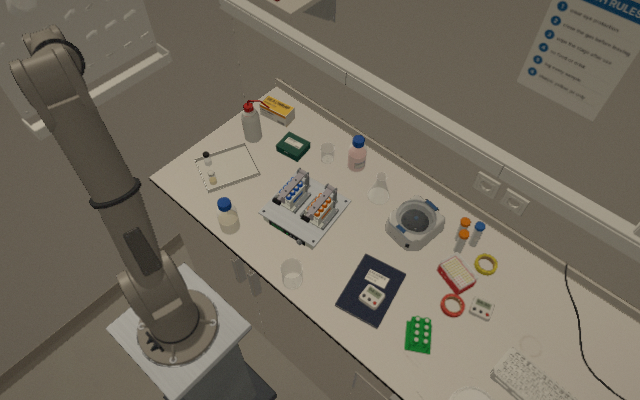

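View pics/top0.png

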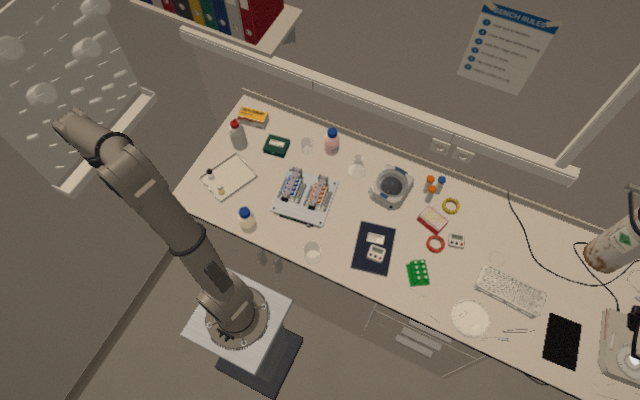

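The orange rack (scene px 320,208; top 318,192) is in the bay nearer the notebook, i.e. the right bay. The blue one is at (293,190). The tray (228,167) lies left of the shaker, with the vials at its left end. I'll find coarse positions before moving the wrist camera in.

Run:
```python
from h import *
for n in ['scene','top']:
    z=np.load(n+'0.npz'); c=calibration(n); W=cloud(c,z['d']); hsv=cv2.cvtColor(z['b'],cv2.COLOR_BGR2HSV)
    for nm,lo,hi in [('orange',(4,130,120),(18,255,255)),('blue',(100,130,80),(125,255,255))]:
        m=cv2.inRange(hsv,lo,hi)
        k,l,st,ce=cv2.connectedComponentsWithStats(cv2.morphologyEx(m,cv2.MORPH_CLOSE,np.ones((5,5))))
        for i in range(1,k):
            if st[i,4]>25:
                q=W[(l==i)&(m>0)]; q=q[np.isfinite(q).all(1)]
                if 0.2<np.median(q[:,0])<1.1 and abs(np.median(q[:,1]))<.8: print(n,nm,ce[i].round(),st[i,4],np.median(q,0).round(3))
    P={'scene':{'tray':[(228,167),(241,147),(260,172),(212,189),(195,166)],'sh':[(261,212),(316,243),(350,206),(295,172)]},'top':{'tray':[(230,177),(233,156),(256,178),(225,200),(201,180)],'sh':[(273,214),(324,226),(338,182),(288,170)]}}[n]
    for k2 in P: print(n,k2,[onplane(c,*p,{'tray':.019,'sh':.055}[k2]).round(3)[:2] for p in P[k2]])
c=calibration('wrist'); s=env.get_state(); o,d=ray(c,c['cx'],c['cy'])
Rt=R.from_quat(np.roll(s['orientation'],-1))
print('wrist cam in tool',Rt.inv().apply(o-s['tcp_pos']),Rt.inv().apply(d),Rt.inv().apply(ray(c,c['cx']+100,c['cy'])[1]-d),c['fx'],c['k1'])
b,d=np.load('scene0.npz')['b'],0
save('crop1',cv2.resize(b[90:260,170:370],None,fx=4,fy=3.5,interpolation=cv2.INTER_CUBIC))
```

```text
scene orange [322. 207.] 76 [ 0.557 -0.086  0.117]
scene orange [464. 227.] 162 [ 0.798 -0.47   0.112]
scene orange [453. 304.] 202 [ 0.603 -0.577  0.02 ]
scene blue [358. 139.] 83 [ 0.841 -0.     0.149]
scene blue [295. 193.] 129 [0.542 0.025 0.115]
scene blue [223. 204.] 122 [0.341 0.146 0.147]
scene blue [480. 226.] 64 [ 0.844 -0.503  0.112]
scene tray [array([0.506, 0.333]), array([0.604, 0.37 ]), array([0.569, 0.23 ]), array([0.4, 0.3]), array([0.427, 0.426])]
scene sh [array([0.434, 0.081]), array([ 0.469, -0.137]), array([ 0.655, -0.125]), array([0.635, 0.115])]
top orange [250. 114.] 202 [0.814 0.383 0.06 ]
top orange [431. 184.] 103 [ 0.796 -0.467  0.109]
top orange [321. 194.] 40 [ 0.56  -0.084  0.114]
top orange [435. 243.] 127 [ 0.606 -0.568  0.017]
top blue [332. 132.] 58 [0.836 0.002 0.147]
top blue [441. 179.] 35 [ 0.839 -0.499  0.112]
top blue [244. 212.] 70 [0.338 0.147 0.148]
top tray [array([0.504, 0.334]), array([0.604, 0.378]), array([0.55 , 0.229]), array([0.397, 0.295]), array([0.436, 0.44 ])]
top sh [array([0.415, 0.068]), array([ 0.459, -0.144]), array([ 0.67 , -0.109]), array([0.629, 0.111])]
wrist cam in tool [ 0.07618477 -0.00092254 -0.07105258] [-2.95943635e-01 -4.83056800e-04  9.55205282e-01] [-4.60881471e-06  3.06690243e-01  1.53668390e-04] 326.2093741181143 -0.004808083630053603
```

```bash
cat >> h.py <<'E'
def quat(yaw):
    # tool down, tool x pointing along world direction yaw+pi (camera on robot side); closing axis along yaw+90deg
    q=(R.from_euler('z',yaw)*R.from_matrix(np.diag([-1.,1,-1]))).as_quat(); return np.roll(q,1)
def shot(n):
    c=calibration('wrist'); b,d=camera('wrist'); save(n,b); np.savez(n+'.npz',b=b,d=d,c=np.array(c,dtype=object)); return c,b,d
def load(n):
    z=np.load(n+'.npz',allow_pickle=True); return z['c'].item(),z['b'],z['d']
E
python3 - <<'E'
from h import *
env.reach([0.50,0.30,0.40],quat(.16)); shot('w_tray')
env.reach([0.52,-0.02,0.40],quat(.16)); c,b,d=shot('w_sh')
print(env.get_state()['time'],env.get_state()['tcp_pos'],kin.inverse_kinematics([.48,-.087,.2],quat(.16)))
E
```

```text
3.0667 [ 0.52034045 -0.01796715  0.39987049] [-0.22655012  0.31880477  0.3316674   2.10936994 -0.15269563  0.73554407
  1.93393339]
```

View pics/w_sh.png

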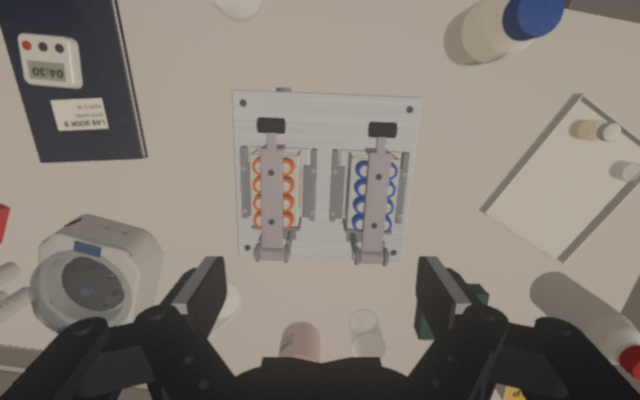

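View pics/w_tray.png

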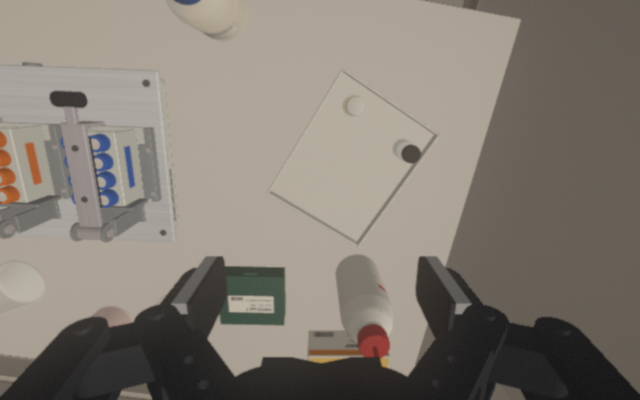

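The wrist views show the right (orange) bay at the left of the picture: knob (271,125), orange caps (274,190), hinge (272,254). The blue bay's knob is at (382,129). The tray corners are (343,71), (437,135), (358,243), (270,192), with the white cap at (355,105) and the black cap at (408,152). The orange candidates are the rack (274,190), which has 2x4 orange caps in the shaker under a bar and fits, and loose orange-capped tubes outside the shaker (scene 464,227), which don't. The green rack (scene 419,334) is the look-alike to leave alone.

Run:
```python
from h import *
c,b,d=load('w_sh'); W=cloud(c,d); hsv=cv2.cvtColor(b,cv2.COLOR_BGR2HSV)
save('crop_sh',cv2.resize(b[80:270,220:430],None,fx=3,fy=3,interpolation=cv2.INTER_CUBIC))
roi=np.zeros(d.shape,bool); roi[75:275,215:435]=1
for nm,z in [('plat',.055)]:
    m=(roi&(W[...,2]>.048)&(W[...,2]<.062)).astype(np.uint8)
    m=cv2.morphologyEx(m,cv2.MORPH_OPEN,np.ones((3,3)))
    P=W[m>0]; print('plat z',np.median(P[:,2]))
    uv=np.argwhere(m>0)
    r=cv2.minAreaRect(P[:,:2].astype(np.float32)); print('rect depth',r)
def blob(lo,hi,zlo,zhi,name,zp):
    m=roi&(cv2.inRange(hsv,lo,hi)>0)&(W[...,2]>zlo)&(W[...,2]<zhi)
    k,l,st,ce=cv2.connectedComponentsWithStats(cv2.morphologyEx(m.astype(np.uint8),cv2.MORPH_CLOSE,np.ones((7,7))))
    for i in range(1,k):
        if st[i,4]>40:
            q=W[(l==i)&m]; rr=cv2.minAreaRect(q[:,:2].astype(np.float32))
            print(name,ce[i].round(1),st[i],'cloud',np.median(q,0).round(4),np.percentile(q[:,2],[5,95]).round(3),'rect',np.round(rr[0],4),np.round(rr[1],3),round(rr[2],1),'plane',onplane(c,*ce[i],zp).round(4)[:2])
blob((0,0,0),(180,255,60),.11,.15,'knob',.130)
blob((3,120,100),(20,255,255),.09,.14,'orange',.119)
blob((100,120,60),(130,255,255),.09,.14,'blue',.119)
c,b,d=load('w_tray'); 
pt=[(343,71),(437,135),(358,243),(270,192)]
g=cv2.cvtColor(b,cv2.COLOR_BGR2GRAY); W=cloud(c,d)
m=np.zeros(d.shape,np.uint8); m[60:255,255:450]=1
zz=(m>0)&(W[...,2]>.010)&(W[...,2]<.026); P=W[zz]; r=cv2.minAreaRect(P[:,:2].astype(np.float32)); print('tray rect',r)
fl=(m>0)&(W[...,2]<.01); 
T=np.array([onplane(c,*p,.019)[:2] for p in pt]); print('corners',T.round(4),np.linalg.norm(np.roll(T,-1,0)-T,axis=1),T.mean(0))
v=((m>0)&(W[...,2]>.045)).astype(np.uint8); k,l,st,ce=cv2.connectedComponentsWithStats(v)
for i in range(1,k):
    if st[i,4]>30: q=W[l==i]; print('vial',ce[i].round(),np.median(q,0).round(3),onplane(c,*ce[i],.055).round(3),st[i,4],b[l==i].mean(0).round())
```

```text
plat z 0.05607102479395407
rect depth ((0.5492952466011047, -0.011497944593429565), (0.22398173809051514, 0.23291166126728058), 7.132652282714844)
orange [256. 191.] [253 158   8  70 231] cloud [ 0.5552 -0.0862  0.1199] [0.114 0.121] rect [ 0.5581 -0.086 ] [0.08  0.008] 6.9 plane [ 0.5554 -0.0866]
orange [288.8 192. ] [284 158  10  71 391] cloud [ 0.5522 -0.0503  0.1195] [0.11  0.121] rect [ 0.5578 -0.0503] [0.089 0.011] 7.4 plane [ 0.5506 -0.0502]
blue [359.4 199.6] [355 195   9  13  41] cloud [0.548  0.0288 0.12  ] [0.119 0.121] rect [0.5486 0.0295] [0.007 0.015] 77.1 plane [0.5465 0.0298]
tray rect ((0.505689263343811, 0.3436347246170044), (0.16035430133342743, 0.20037946105003357), 67.0040512084961)
corners [[0.3865 0.3111]
 [0.4462 0.4528]
 [0.6221 0.3775]
 [0.5637 0.2368]] [0.15375143 0.19128042 0.15233293 0.19215971] [0.50463356 0.34455959]
vial [354. 105.] [0.426 0.329 0.062] [0.426 0.33  0.055] 352 [149. 164. 173.]
vial [409. 153.] [0.471 0.409 0.062] [0.472 0.41  0.055] 354 [85. 93. 98.]
```

View pics/crop_sh.png

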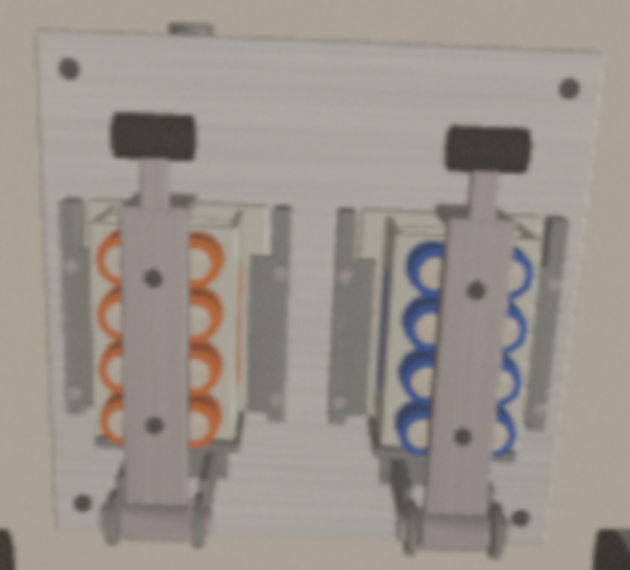

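The crop confirms orange caps under the left-of-picture bar (right bay), with its knob at the top and the bar lying over the caps. The fitted rectangles match the given sizes: platform 224x233 mm, tray 160x200 mm. I'll check the knob against the shaker frame, then swing the bar up.

```bash
cat >> h.py <<'E'
YS=np.deg2rad(7.13); S0=np.array([.5493,-.0115,0.]); BAY=np.array([0,-.0575,.055])
def sh(p): return S0+R.from_euler('z',YS).apply(p)      # shaker -> world
def knob(a): return sh(BAY+np.array([.068-.145*np.cos(a),0,.071+.145*np.sin(a)]))
UP=np.array([0,0,.052])
def st(*k):
    s=env.get_state(); print('t',round(s['time'],2),'tcp',s['tcp_pos'].round(4),'F',np.round(s['force'],1),'op',round(float(s['opening']),4),*k)
E
python3 - <<'E'
from h import *
c,b,d=load('w_sh')
g=cv2.cvtColor(b,cv2.COLOR_BGR2GRAY); m=np.zeros_like(g); m[112:142,255:400]=(g[112:142,255:400]<75)
k,l,s,ce=cv2.connectedComponentsWithStats(m)
for i in range(1,k):
    if s[i,4]>50: print(s[i],onplane(c,*ce[i],.130).round(4))
print('exp',knob(0).round(4), sh(BAY).round(4))
q=quat(YS)
for p in [knob(0)+UP,knob(1)+UP,knob(1.9)+UP,sh(BAY+[0,0,.087]),sh(BAY+[-.1,0,.2])]:
    j=kin.inverse_kinematics(p,q); print(None if j is None else j.round(2))
Tx=np.deg2rad(157.0); T=np.array([.5057,.3437,0])+R.from_euler('z',Tx).apply([-.045,0,0]); print(T)
for y in (-23,157): 
    j=kin.inverse_kinematics(T+[0,0,.1],quat(np.deg2rad(y))); print(y,None if j is None else j.round(2))
E
```

```text
[258 118  26  15 345] [ 0.4797 -0.0774  0.13  ]
[369 123  27  14 351] [0.4654 0.0362 0.13  ]
exp [ 0.48   -0.0781  0.126 ] [ 0.5564 -0.0686  0.055 ]
[-0.23  0.35  0.32  2.13 -0.17  0.68  1.9 ]
[-0.27  0.28  0.35  1.88 -0.11  1.    1.82]
[-0.27  0.48  0.37  1.57 -0.19  1.13  1.84]
[-0.21  0.51  0.29  1.98 -0.22  0.68  1.91]
[-0.27  0.19  0.35  2.11 -0.09  0.85  1.83]
[0.54712272 0.3261171  0.        ]
-23 [-0.75  0.66  0.15  1.8  -0.15  0.69  0.66]
157 [ 0.13  1.03 -1.2   1.73  1.05  1.17  2.92]
```

Run:
```python
from h import *
q=quat(YS)
env.grip(.055)
env.reach(knob(0)+UP+[0,0,.08],q)
h=env.movel(knob(0)+UP,.12,stop_force=12); st('down',h)
if not h:
    env.grip(.0,25); st('grip')
    for a in np.linspace(0,1.9,11)[1:]:
        h=env.movel(knob(a)+UP,.09,stop_force=20)
        if h: st('hit',a); break
    st('end')
    shot('w_up')
    c=calibration('scene'); b,d=camera('scene'); np.savez('scene1.npz',b=b,d=d)
    save('crop_up',cv2.resize(b[130:260,230:370],None,fx=4,fy=4,interpolation=cv2.INTER_CUBIC))
```

```text
t 4.97 tcp [ 0.4808 -0.078   0.1788] F [-0.   0.1  0.3] op 0.0552 down False
t 5.32 tcp [ 0.4804 -0.077   0.1789] F [-2.2  3.3  6.1] op 0.0276 grip
t 9.9 tcp [ 0.6711 -0.0531  0.316 ] F [0.4 5.6 4.4] op 0.0277 end
```

View pics/crop_up.png

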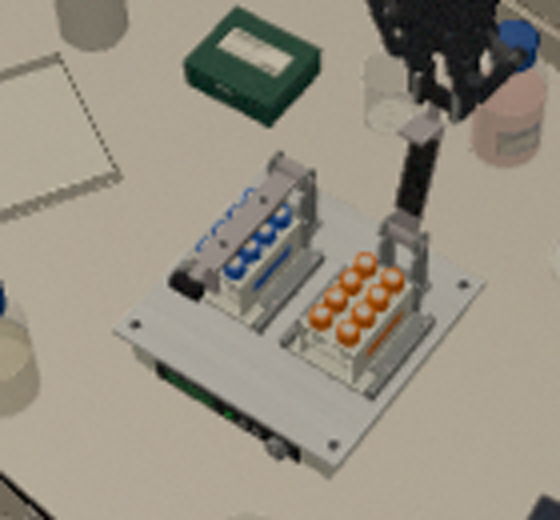

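The picture shows the right bar upright with the gripper at its knob (crop ~420,125). The orange caps (355,298) are uncovered and the blue bar is still closed. Next: release, grip the rack and slide it out.

Run:
```python
from h import *
q=quat(YS)
env.grip(.055); env.movel(knob(1.9)+UP+[0,0,.06],.2)
B=BAY+np.array([-.003,0,.087])
env.movel(sh(B+[0,0,.22]),.3); env.grip(.085)
env.movel(sh(B+[0,0,.05]),.25)
h=env.movel(sh(B),.08,stop_force=8); st('down',h)
if not h:
    env.grip(0,50); st('grip')
    s=env.get_state()['tcp_pos']
    h=env.movel(s+[0,0,.001],.02)
    s=env.get_state()['tcp_pos']
    ex=R.from_euler('z',YS).apply([1,0,0])
    for k in (.03,.06,.09):
        h=env.movel(s-ex*k,.06,stop_force=15); st('slide',h)
        if h: break
    shot('w_out')
    b,d=camera('scene'); np.savez('scene2.npz',b=b,d=d)
    save('crop_out',cv2.resize(b[130:260,230:370],None,fx=4,fy=4,interpolation=cv2.INTER_CUBIC))
```

```text
t 13.39 tcp [ 0.5537 -0.069   0.1421] F [-0.2  0.5  0.9] op 0.0847 down False
t 13.78 tcp [ 0.5539 -0.0689  0.1427] F [-2.   1.7  6. ] op 0.0554 grip
t 14.68 tcp [ 0.524  -0.0726  0.1436] F [-0.1  0.1 -1.4] op 0.0552 slide False
t 15.33 tcp [ 0.4942 -0.0763  0.1435] F [ 1.1  0.2 -2.5] op 0.0552 slide False
t 15.98 tcp [ 0.4645 -0.08    0.1435] F [ 0.2 -0.4 -2.5] op 0.0551 slide False
```

View pics/crop_out.png

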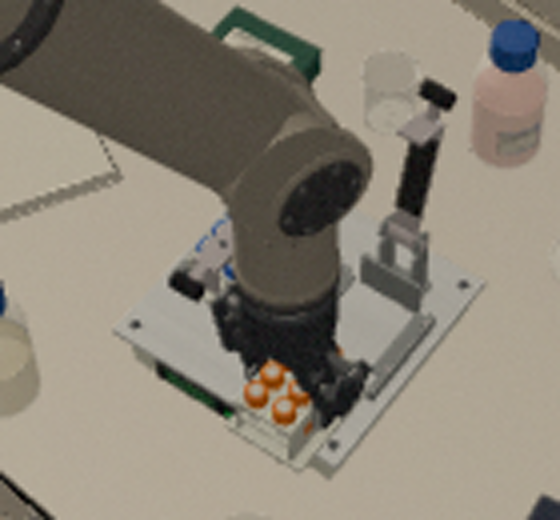

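The rack is held upright and is free of the lips: 4 caps are visible at (275,390) with the bay empty behind. It weighs about 2.5 N in the grip. I'll check the wash bottle's clearance from the release spot, then carry.

Run:
```python
from h import *
c,b,d=load('w_tray'); W=cloud(c,d)
m=np.zeros(d.shape,bool); m[240:400,225:415]=1
yt=np.deg2rad(-23.); ex=R.from_euler('z',yt).apply([1,0,0])
T=np.array([.5471,.3261,0])-.003*ex
P=W[m&(W[...,2]>.05)&(W[...,2]<.22)&(d>.2)]
D=np.hypot(*(P[:,:2]-T[:2]).T); i=D.argmin(); print('nearest',P[i].round(3),D[i].round(3),np.percentile(D,2))
if np.percentile(D,1)<.075: raise SystemExit
p=env.get_state()['tcp_pos']
env.movel(p+[0,0,.04],.08); env.movel([p[0],p[1],.27],.2)
env.movel([T[0],T[1],.27],.2,rot=quat(yt)); st('above')
env.movel([T[0],T[1],.115],.12)
h=env.movel([T[0],T[1],.086],.02,stop_force=3); st('set',h)
shot('w_set')
b,d=camera('scene'); save('crop_set',cv2.resize(b[100:240,170:310],None,fx=4,fy=4,interpolation=cv2.INTER_CUBIC))
```

```text
nearest [0.647 0.374 0.116] 0.113 0.11456563961347745
t 19.54 tcp [0.5445 0.3262 0.2701] F [ 0.1 -0.6 -2.6] op 0.0555 above
t 22.08 tcp [0.5443 0.3273 0.0907] F [-0.8  0.1  4.6] op 0.0555 set True
```

View pics/crop_set.png

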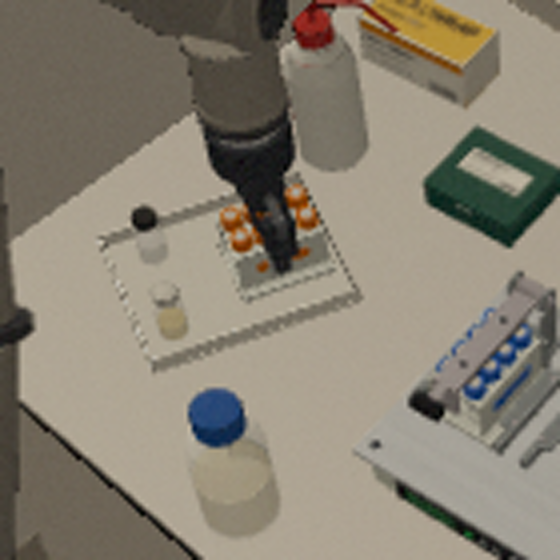

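Contact came at 0.0907 m, exactly the tray-floor height expected. The rack is inside the tray beside both vials (white cap 165,295; black cap 145,220). Next: release, retreat, fold the bar down.

Run:
```python
from h import *
q=quat(YS)
env.grip(.08); p=env.get_state()['tcp_pos']; st()
env.movel([p[0],p[1],.19],.1); env.movel([p[0],p[1],.38],.25); shot('w_rel')
env.grip(.055)
env.movel(knob(1.9)+UP+[0,0,.064],.3,rot=q)
shot('w_knob')
h=env.movel(knob(1.9)+UP,.1,stop_force=10); st('down',h)
if not h:
    env.grip(0,25); st('grip')
    for a in np.linspace(1.9,0.05,11)[1:]:
        h=env.movel(knob(a)+UP,.09,stop_force=20)
        if h: st('hit',a); break
    if not h:
        h=env.movel(knob(-.012)+UP,.04,stop_force=8)
    st('end',h)
c,b,d=load('w_rel'); W=cloud(c,d); hsv=cv2.cvtColor(b,cv2.COLOR_BGR2HSV)
m=(cv2.inRange(hsv,(3,120,100),(20,255,255))>0)&(W[...,0]<.65)&(W[...,1]>.2)&(W[...,2]>.04)
q2=W[m]; print('caps',len(q2),cv2.minAreaRect(q2[:,:2].astype(np.float32)),np.percentile(q2[:,2],[5,50,95]))
```

```text
t 22.55 tcp [0.5432 0.3266 0.0893] F [ 0.7 -0.7 -0.1] op 0.08
t 27.37 tcp [ 0.6708 -0.0543  0.3159] F [ 0.5 -0.3  1.4] op 0.0548 down False
t 27.72 tcp [ 0.671  -0.0531  0.3163] F [-0.4  3.9  4. ] op 0.0274 grip
t 32.48 tcp [ 0.4803 -0.0769  0.1783] F [-1.6  1.7  7.7] op 0.0275 end True
caps 876 ((0.5732439160346985, 0.33878928422927856), (0.1842338740825653, 0.08856584131717682), 16.312604904174805) [0.0589405  0.06780043 0.06957285]
```

Run:
```python
from h import *
env.grip(.055); k=knob(0)
env.movel(k+UP+[0,0,.10],.15); env.grip(0)
env.movel([k[0],k[1],.222],.12)
h=env.movel([k[0],k[1],.200],.02,stop_force=8); st('press',h)
env.movel([k[0],k[1],.33],.2)
env.reach([0.52,0.10,0.42],quat(YS)); env.dwell(.3); c,b,d=shot('w_fin'); st()
W=cloud(c,d); g=cv2.cvtColor(b,cv2.COLOR_BGR2GRAY)
for nm,P in [('R',knob(0)),('L',knob(0)+R.from_euler('z',YS).apply([0,.115,0]))]:
    mm=(np.hypot(W[...,0]-P[0],W[...,1]-P[1])<.02)&(W[...,2]>.09)&(g<75)
    q=W[mm]; print(nm,len(q),np.median(q,0).round(4),np.percentile(q[:,2],90).round(4),P.round(4))
```

```text
t 35.64 tcp [ 0.48   -0.0781  0.2063] F [-2.1  1.   8.1] op 0.0001 press True
t 37.59 tcp [0.5199 0.099  0.4197] F [-0.8  0.7 -0.3] op -0.0
R 342 [ 0.4794 -0.0745  0.1338] 0.1353 [ 0.48   -0.0781  0.126 ]
L 289 [0.4653 0.0372 0.1341] 0.1355 [0.4658 0.036  0.126 ]
```

View pics/w_fin.png

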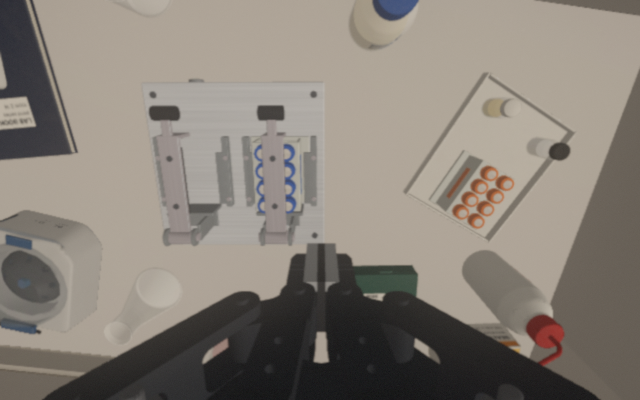

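Both bars are down at equal knob height (0.134). The blue rack is clamped, and the orange rack is in the tray beside the vials (caps ~485,197). One numeric flatness check before I hand in.

Run:
```python
from h import *
c,b,d=load('w_fin'); W=cloud(c,d); hsv=cv2.cvtColor(b,cv2.COLOR_BGR2HSV)
roi=np.zeros(d.shape,bool); roi[70:245,400:580]=1
m=roi&(W[...,2]>.061)&(cv2.inRange(hsv,(3,60,80),(25,255,255))>0)&(np.arange(640)[None]<520)&(np.arange(400)[:,None]>150)
P=W[m]; A=np.c_[P[:,:2]-P[:,:2].mean(0),np.ones(len(P))]; s=np.linalg.lstsq(A,P[:,2],rcond=None)[0]; print('caps',len(P),'slope/height',s.round(4),cv2.minAreaRect(P[:,:2].astype(np.float32)))
Q=W[roi&(W[...,2]>.012)&(W[...,2]<.024)]; print('tray',cv2.minAreaRect(Q[:,:2].astype(np.float32)))
for u in (502,551):
    v=W[roi&(W[...,2]>.05)&(abs(np.arange(640)[None]-u)<18)&(np.arange(400)[:,None]<160)]; print('vial',np.median(v,0).round(3))
abs(s[0])<.06 and abs(s[1])<.06 and (job.job_done(),print('handed in'))
```

```text
caps 1075 slope/height [-0.4643 -1.0979  0.0704] ((0.5022293329238892, 0.2161712646484375), (0.2794831693172455, 0.0818934440612793), 67.7471923828125)
tray ((0.5053656101226807, 0.3438345789909363), (0.1619548499584198, 0.20081818103790283), 66.99141693115234)
vial [0.427 0.327 0.062]
vial [0.471 0.407 0.062]
```

The tray and vials haven't moved. The cap fit picked up flying depth pixels, so I'll filter to cap heights inside the tray.

Run:
```python
from h import *
c,b,d=load('w_fin'); W=cloud(c,d)
m=(np.hypot(W[...,0]-.547,W[...,1]-.326)<.06)
P=W[m&(W[...,2]>.063)&(W[...,2]<.073)]; A=np.c_[P[:,:2]-P[:,:2].mean(0),np.ones(len(P))]; s=np.linalg.lstsq(A,P[:,2],rcond=None)[0]; print('caps',len(P),s.round(4),P.mean(0).round(3),np.percentile(P[:,2],[2,98]))
F=W[m&(W[...,2]>.006)&(W[...,2]<.012)]
q=R.from_euler('z',-np.deg2rad(157)).apply(F-[.5057,.3437,0]); print('foot',len(F),np.percentile(q,[2,50,98],axis=0).round(4))
ok=abs(s[0])<.04 and abs(s[1])<.04 and abs(s[2]-.068)<.003
if ok: print('handed in',job.job_done())
```

```text
caps 1322 [0.0052 0.0079 0.0676] [0.545 0.323 0.068] [0.06375124 0.06972016]
foot 507 [[-0.0968  0.0019  0.0066]
 [-0.0441  0.0348  0.0097]
 [-0.0013  0.0402  0.0117]]
the job is handed in; nothing more can be done
handed in None
```

I handed the job in with the orange rack standing flat and upright in the tray beside the two vials, the empty bay's bar folded fully down, and the blue rack still clamped under its closed bar; the tray and vials measured unmoved, and the arm had used about 38 s of the 72 s.

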